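Fit the crank from the drawer onto the nut mill

TASK

Pull the drawer of the small yellow cabinet well open, lift the red-hubbed crank out by its metal arm, lay it flat on the wooden board and let go of it. Then take it again by its red hub, turn it until the slot in the hub lines up with the two teeth of the white nut mill's drive shaft, and slide it down fully home, then let go of it. Leave the bowl, jar and bottle where they stand.

Things in the scene. Friction and masses are not known exactly. Their poses are not given: they have to be found in the camera images.
- cabinet: Small fixed yellow cabinet, 240 x 260 x 90 mm (x, y, z) with one white-fronted drawer. Origin: under the middle of the drawer's front face, at table height; the front looks along its -x, the case lies on its +x side. Nothing stands on it.
- cabinet_drawer0 (a joint): How far the drawer is pulled out, m: 0 shut, 0.165 at its stop; slides along the cabinet's -x, needs about 1 N. Well open means 0.13 or more. Drawer floor 22 mm above the table; side walls reach 68 mm and the front 79 mm above the table. Inside it is 218 mm wide (cabinet y) and 195 mm deep (cabinet x).
- cabinet_drawer0_handle (a point): Middle of the drawer's steel bar handle: a round bar 11 mm thick, 120 mm long along the cabinet's y, 35 mm in front of the drawer's face and 52 mm above the table. It moves with the drawer.
- crank: Loose crank, 0.28 kg. Origin: centre of the hub's underside; z up, x along the arm. Red hub: block 44 (x) x 30 (y) x 34 mm high, centred on the origin. Metal arm: bar 20 mm wide, 12 mm high, underside flush with the hub's, from x = 22 to 132 mm. Dark knob, 22 mm diameter, at x = 120 mm, up to 42 mm high. Starts flat in the drawer, arm along the cabinet's +y, and rides along with the drawer.
- crank_hub (a point): On the hub's axis, 20 mm above the crank's underside: hold it here for fitting (across its 30 mm width). The hub's bore opens downwards, is 26 mm deep and closed on top: a 19 x 19 mm square hole crossed by a slot 33.6 mm long along the crank's x and 9 mm wide. Half a turn makes no difference to the fit.
- crank_arm (a point): On the arm, 60 mm along x from the hub's axis, 6 mm above the underside: where to lift it out of the drawer (across its 20 mm width). The centre of mass is 20 mm from the hub's axis, towards here.
- mill_seat (a point): On the mill's vertical drive shaft: middle of the top of its black shoulder (56 mm disc), where the hub's underside rests; 126 mm above the table, turns with the shaft. z up, x along the line of the two teeth. Above it the steel stub: core 16 mm diameter, 24 mm high, tapered tip, and two opposite teeth forming a bar 30 (x) x 6 (y) x 20 mm high. The shaft is stiff: turns only above 0.25 N m.
- mill: White hand nut mill with an amber catch jar at its lower part, fixed, round: 136 mm diameter at the foot, 112 mm at the body, narrowing above 92 mm height to a neck of 54 mm diameter at 106 to 117 mm height. Origin: centre of its underside, on the shaft's axis; its yaw says nothing about the shaft's angle.
- board: Fixed wooden board, 240 x 130 x 18 mm (x, y, z). Origin: centre of its underside; its top is 18 mm above the table.
- bowl: Yellow bowl with nuts, 104 mm diameter, 45 mm high. Bystander. Origin: centre of its underside.
- jar: Amber jar with white lid, 70 mm diameter, 100 mm high. Bystander. Origin: centre of its underside.
- bottle: White bottle with red cap, 44 mm diameter, 105 mm high. Bystander. Origin: centre of its underside.
- insert (a point): Grey insert fixed in the drawer, moves with it: a box 50 x 62 mm around the crank's hub, 28 mm high, 4 mm gaps, open on top, with a gap for the arm. The hub cannot be gripped there, the arm can; the crank lifts straight up out of it. This point: on the drawer floor under the hub's middle.

How it is judged:
By the outcome, as a careful person would: the job done as asked, in the order asked, and still so for the second after the job is handed in, with the robot touching nothing.
It also fails if it takes over 67 s, if anything falls off the work surface, if the arm or the gripper's body presses on something with over 40 N, if the wrist force passes 120 N, or if a joint passes its speed limit or range.

ROBOT

A 6-joint arm with a two-finger parallel gripper is mounted at the origin on the work surface. World frame = base frame: x ahead of the robot, y to its left, z up, the work surface at z = 0. Lengths are in mm, angles in rad, forces in N, time in s.
With the tool pointing down it reaches from about 375 to 925 mm from the base axis. Payload 5.7 kg.
Tool frame: the origin (TCP) lies between the finger pads; the fingertips stand 17 mm ahead of it and the grasp point (between the pads) lies 2 mm behind it; z points along the fingers, x is the direction in which the jaws open and shut, and the axes are right-handed (so a half turn about z gives the same grasp; the last joint's range is limited). The gripper opens to 85 mm and grips with 20 to 120 N. Pads are 22 mm wide; open, the fingers measure 114 mm over their backs; the gripper's body (76 mm by 85 mm) begins 54 mm behind the grasp point. The pads swing forward as they close: fully open they stand 13 mm farther back than shut.
Start: joints at [1.099, 0.359, 1.51, -0, 1.272, -0.115], TCP at [209.558, 562.184, 248.267] pointing down, gripper open.
Joint ranges: [-2.97, 2.97], [-1.01, 2.36], [0.21, 2.38], [-0.96, 4.11], [0.2, 2.71], [-2.98, 2.98]. Speed limits (rad/s): [2.39, 2.39, 3.14, 3.14, 3.14, 3.14].

INTERFACE

Orientations are given as [roll, pitch, yaw] about the fixed x, y, z axes, in that order (R = Rz(yaw) Ry(pitch) Rx(roll)).
In Python, from bench import bot, solve_ik, snapshot, read_time, read_q, read_joint_velocities, read_joint_efforts, read_tcp_pos, read_orientation, read_contact_force, read_wrist_torque, read_gripper_width gives the robot as it stands. Calls block until the motion is done:
- bot.move_pose(position, orientation): joint-space move of the TCP to a pose.
- bot.servo_line(position, feed=150, frame=None, force_limit=None): straight line of the TCP; frame=None keeps the orientation; feed is the mean speed in mm/s. With force_limit (N) it stops when the force on the tool has changed by that much, and returns True; else False.
- bot.set_joints(angles): joint-space move.
- bot.release() and bot.gripper_close(grip_force=None): open the fingers fully, or close them until they stop; grip_force is the grip in N (None keeps the last).
- bot.hold(seconds).
- solve_ik(position, orientation): joint angles nearest the present ones, or None.
- snapshot(name): name is "scene" or "top"; returns a dict with "frame" (400x640x3 uint8, red, green, blue), "depth" (400x640 float32, mm along the optical axis (not along the pixel's ray), 0 where there is no reading), "fx", "fy", "cx", "cy" (pixels), "R" (3x3) and "t" (3): a world point X has camera coordinates R X + t. Camera axes: x right, y down, z forward; pixel columns grow to the right and rows downward; lengths in mm; the calibration is good to about 2 mm. A picture is of the moment at which its call begins.
A pose or a line that the arm cannot do raises bot.IKError and nothing moves.
- bot.finish_job(): hands the job in, once; it reports no verdict.
Readings, each from a call of its own:
- read_time(): time.
- read_q(): joint angles.
- read_joint_velocities(): joint speeds.
- read_joint_efforts(): joint torques, N m.
- read_tcp_pos(): TCP position.
- read_orientation(): TCP orientation.
- read_contact_force(): force on the tool from outside, world axes, zero at the start.
- read_wrist_torque(): the same for the moment, N m.
- read_gripper_width(): finger opening in mm.
Only numpy, scipy, OpenCV 4.12 (cv2) and the standard library are available. Lean on these libraries where they do the work, as an engineer would, in place of code of your own. Each camera call takes 0.05 s, during which the arm holds its last target. There are 200 camera calls.

## Working session

There is one attempt and no reset: what is moved stays moved. The work goes in short steps, each a Python script; the robot and the scene stay as the last script left them, time stands still between calls to the robot, and variables do not carry over. Pictures are saved under pics/ and viewed, about 8 in all and at most 12, crops included, and the job is handed in when it is done.

```bash
ls; mkdir -p pics
cat > h.py <<'E'
import numpy as np, cv2
from bench import *
def pts(s):
    v,u=np.mgrid[0:400,0:640]; d=s["depth"]
    c=np.stack([(u-s["cx"])/s["fx"]*d,(v-s["cy"])/s["fy"]*d,d],-1)
    return (c-s["t"])@np.asarray(s["R"])
def ray(s,u,v,z):
    R=np.asarray(s["R"]); C=-R.T@s["t"]; r=R.T@np.array([(u-s["cx"])/s["fx"],(v-s["cy"])/s["fy"],1])
    return C+r*(z-C[2])/r[2]
def save(s,n): cv2.imwrite(f"pics/{n}.png",s["frame"][:,:,::-1])
E
python3 - <<'E'
from h import *
for n in("scene","top"):
    s=snapshot(n); save(s,n+"0"); R=np.asarray(s["R"]); print(n,-R.T@s["t"],R.round(3).tolist(),s["fx"],s["fy"],s["cx"],s["cy"]); print((s["depth"]>0).mean())
print(read_time(),read_tcp_pos(),read_orientation(),read_gripper_width())
E
```

```text
pics
scene [1390.5797912   223.20015126 1013.87831928] [[-0.353, 0.936, 0.001], [0.71, 0.268, -0.651], [-0.61, -0.229, -0.759]] 464.0727797466132 464.0727797466132 311.3794058778033 203.05614991532335
0.996078125
top [ 412.39997313  -28.93063758 1051.42745958] [[0.01, -1.0, 0.001], [-0.968, -0.01, -0.25], [0.25, 0.002, -0.968]] 362.73389691480065 362.73389691480065 322.75140404379965 204.84896816422173
0.9960078125
0.1 [209.29983765 561.68170188 247.53259404] [-3.14136351e+00  1.67977278e-03  1.21396181e+00] 85.56058344739917
```

View pics/top0.png

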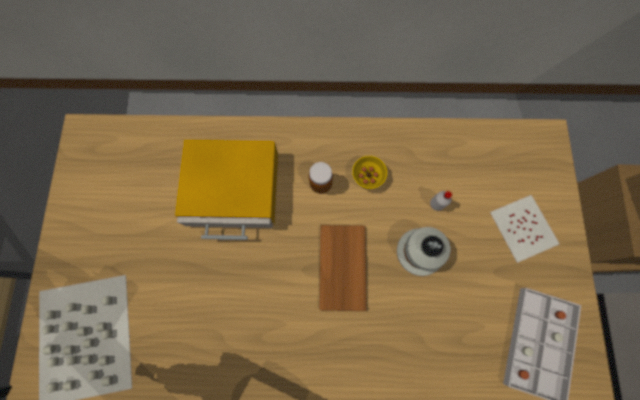

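View pics/scene0.png

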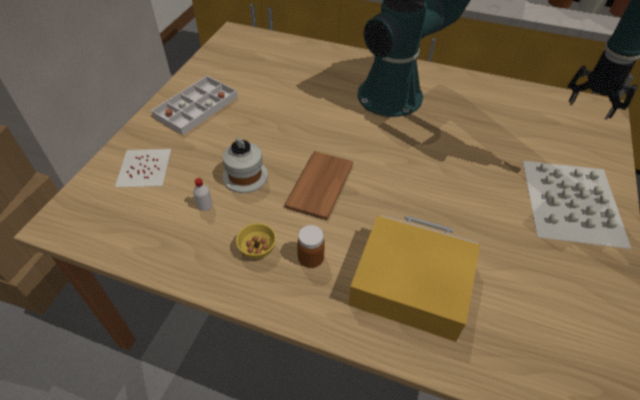

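The top view shows the cabinet (yellow top about 178–276, 140–222; handle at 225,238), the board (343,267), the mill with its stub (432,245), and the jar, bowl and bottle at (320,177), (369,172) and (441,201). The scene view shows the same objects from behind, with the mill shaft at (240,147) and the handle at (428,225). Next I'll measure them.

Run:
```python
from h import *
T=[snapshot("top") for _ in range(6)]; S=[snapshot("scene") for _ in range(6)]
def avg(L):
    s=dict(L[0]); s["frame"]=np.mean([x["frame"] for x in L],0).astype(np.uint8)
    s["depth"]=np.median([x["depth"] for x in L],0); return s
t,s=avg(T),avg(S); np.savez("avg.npz",tf=t["frame"],td=t["depth"],sf=s["frame"],sd=s["depth"])
print("noise",np.std([x["depth"][250,343] for x in T]))
for n,c in(("top",t),("scene",s)):
    P=pts(c); hsv=cv2.cvtColor(c["frame"],cv2.COLOR_RGB2HSV); H,Sa,V=cv2.split(hsv)
    reg=lambda x0,y0,x1,y1:(P[...,0]>x0)&(P[...,0]<x1)&(P[...,1]>y0)&(P[...,1]<y1)
    def rect(name,m):
        m=cv2.morphologyEx(m.astype(np.uint8),cv2.MORPH_OPEN,np.ones((3,3))) if m.sum()>400 else m.astype(np.uint8)
        q=P[m>0]; r=cv2.minAreaRect(q[:,:2].astype(np.float32)); print(n,name,len(q),"z",np.percentile(q[:,2],[5,50,95]).round(1),r)
    z=P[...,2]
    print(n,"table z",np.median(z[reg(350,-250,450,-200)]) )
    rect("cab",(Sa>200)&(z>75)&(z<105)&reg(400,150,900,500))
    rect("handle",(z>35)&(z<75)&(Sa<110)&reg(380,150,520,420)) 
    rect("board",(z>10)&(z<30)&reg(250,-140,520,50))
    rect("stub",(z>122)&(z<160)&reg(300,-400,600,-200))
    rect("tip",(z>138)&(z<160)&reg(300,-400,600,-200))
    rect("foot",(z>15)&(z<90)&reg(300,-400,520,-200))
def crop(c,u,v,r=24):
    return cv2.resize(c["frame"][v-r:v+r,u-r:u+r],(390,390),interpolation=cv2.INTER_CUBIC)
o=np.hstack([crop(t,432,245),crop(s,240,147)]).astype(float)
o=np.clip(255*(o/255)**.6,0,255).astype(np.uint8)
cv2.imwrite("pics/mill.png",o[:,:,::-1])
```

```text
noise 1.9635717
top table z 1.7586144461068807
top cab 6114 z [90.8 92.  93.4] ((737.69091796875, 261.78228759765625), (223.98004150390625, 223.8770294189453), 89.7945785522461)Traceback (most recent call last):
  File "<stdin>", line 17, in <module>
  File "<stdin>", line 13, in rect
    return _quantile_unchecked(
        a, q, axis, out, overwrite_input, method, keepdims, weights)
    return _ureduce(a,
                    func=_quantile_ureduce_func,
    ...<5 lines>...
                    overwrite_input=overwrite_input,
                    method=method)
    r = func(a, **kwargs)
    result = _quantile(arr,
                       quantiles=q,
    ...<2 lines>...
                       out=out,
                       weights=wgt)
    slices_having_nans = np.isnan(arr[-1, ...])
                                  ~~~^^^^^^^^^
IndexError: index -1 is out of bounds for axis 0 with size 0
```

```bash
cat >> h.py <<'E'
def avgd():
    z=np.load("avg.npz"); t=snapshot("top"); s=snapshot("scene")
    t["frame"],t["depth"],s["frame"],s["depth"]=z["tf"],z["td"],z["sf"],z["sd"]; return t,s
E
cat > m.py <<'E'
from h import *
t,s=avgd()
for n,c in(("top",t),("scene",s)):
    P=pts(c); hsv=cv2.cvtColor(c["frame"],cv2.COLOR_RGB2HSV); H,Sa,V=cv2.split(hsv)
    reg=lambda x0,y0,x1,y1:(P[...,0]>x0)&(P[...,0]<x1)&(P[...,1]>y0)&(P[...,1]<y1)
    def rect(name,m):
        m=m.astype(np.uint8)
        if m.sum()<3: print(n,name,"none"); return
        k,l,st,_=cv2.connectedComponentsWithStats(m); m=(l==1+np.argmax(st[1:,4]))
        q=P[m]; r=cv2.minAreaRect(q[:,:2].astype(np.float32)); vv,uu=np.nonzero(m)
        print(n,name,len(q),"px",uu.min(),vv.min(),uu.max(),vv.max(),"z",np.percentile(q[:,2],[5,50,95]).round(1),np.round(r[0],1),np.round(r[1],1),round(r[2],1))
    z=P[...,2]
    rect("cab",(Sa>150)&(z>82)&(z<105)&reg(500,100,1000,500))
    rect("handle",(z>35)&(z<75)&(Sa<110)&reg(500,150,605,400)) 
    rect("board",(z>10)&(z<30)&reg(250,-200,620,150))
    rect("stub",(z>122)&(z<160)&reg(300,-500,700,-200))
    rect("tip",(z>138)&(z<160)&reg(300,-500,700,-200))
    rect("mill",(z>15)&reg(350,-420,620,-200)&(Sa<400))
def crop(c,u,v,r=24):
    return cv2.resize(c["frame"][v-r:v+r,u-r:u+r],(390,390),interpolation=cv2.INTER_CUBIC)
o=np.hstack([crop(t,432,245),crop(s,240,147)]).astype(float)
o=np.clip(255*(o/255)**.6,0,255).astype(np.uint8)
cv2.imwrite("pics/mill.png",o[:,:,::-1])
E
python3 m.py
```

```text
top cab 7254 px 174 139 274 217 z [90.7 92.  93.3] [738.6 245.4] [260.8 225.9] 89.7
top handle 235 px 201 226 247 238 z [55.1 58.1 60. ] [588.  245.1] [ 33.8 126.9] 0.2
top board 3949 px 319 225 365 310 z [18.1 19.8 21.2] [500.6 -83.8] [237.2 130.5] 0.4
top stub 379 px 421 235 443 256 z [126.4 128.  149.3] [ 546.6 -308.4] [54.  54.6] 2.4
top tip 56 px 428 241 440 247 z [138.9 147.7 152.2] [ 546.8 -307.4] [28.5 13.4] 54.7
top mill 1572 px 403 227 449 269 z [ 64.2 101.7 129.1] [ 545.8 -307.5] [110.  110.7] 0.8
scene cab 8961 px 351 216 478 325 z [87.1 88.5 89.9] [739.  244.7] [258.5 224.1] 89.7
scene handle 224 px 404 216 453 234 z [49.1 54.4 56.6] [580.7 246.4] [129.3  19.2] 89.5
scene board 2612 px 285 152 352 218 z [14.  15.8 17.4] [501.1 -83.2] [130.2 238.2] 89.8
scene stub 211 px 231 139 250 153 z [122.5 124.3 145.1] [ 549.4 -306.5] [50.4 54.6] 40.5
scene tip 35 px 236 139 243 144 z [138.5 143.8 147.9] [ 550.5 -307.2] [26.6 11.1] 81.9
scene mill 1446 px 223 139 262 185 z [ 24.4  92.4 124.9] [ 553.2 -304.8] [101.5 111.9] 32.0
```

View pics/mill.png

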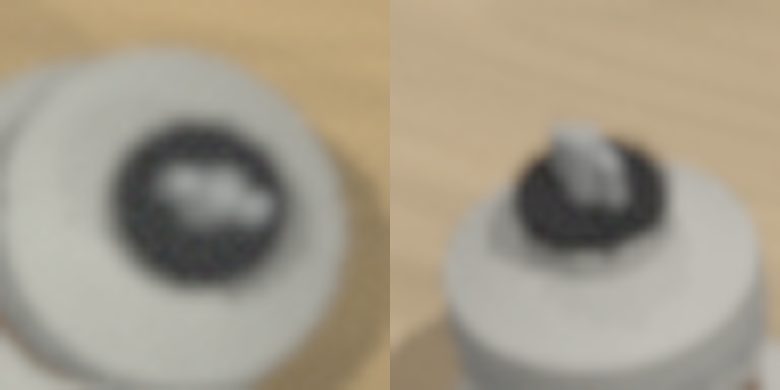

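The crop shows the steel teeth bar on the black disc. In the top view it runs from about (165,180) to (270,210) of the crop. In the scene view it runs from (560,130) to (620,200). I'll measure the axis and angle from the pixels.

Run:
```python
from h import *
t,s=avgd(); np.set_printoptions(linewidth=200)
for n,c,(u0,v0,u1,v1) in(("top",t,(419,232,447,260)),("scene",s,(228,134,254,158))):
    g=c["frame"].mean(-1); P=pts(c)
    # disc: dark-pixel hull -> ellipse; cast outline at z=126
    m=np.zeros((400,640),np.uint8); m[v0:v1,u0:u1]=g[v0:v1,u0:u1]<95
    k,l,st,_=cv2.connectedComponentsWithStats(m); m=(l==1+np.argmax(st[1:,4])).astype(np.uint8)
    cs,_=cv2.findContours(m,cv2.RETR_EXTERNAL,cv2.CHAIN_APPROX_NONE)
    h=cv2.convexHull(np.vstack(cs))[:,0]; w=np.array([ray(c,u,v,126)[:2] for u,v in h],np.float32)
    print(n,"disc circle",cv2.minEnclosingCircle(w),"rect",cv2.minAreaRect(w))
    if n=="top": U=slice(426,443);V=slice(238,251)
    else: U=slice(233,246);V=slice(136,151)
    print(g[V,U].astype(int)); print(np.round(P[V,U,2]).astype(int))
    hi=np.zeros((400,640),bool); 
    for zt in(138,142):
        q=P[V,U].reshape(-1,3); q=q[(q[:,2]>zt+(2 if n=="top" else -2))&(q[:,2]<154)][:,:2]
        C=np.cov(q.T); ev,E=np.linalg.eigh(C); print(zt,len(q),q.mean(0),np.sqrt(ev),np.degrees(np.arctan2(E[1,1],E[0,1]))%180)
```

```text
top disc circle ((544.0093383789062, -309.6954040527344), 30.47499656677246) rect ((546.6480712890625, -309.4891357421875), (53.9929313659668, 59.68696594238281), 0.5870471596717834)
[[ 48  35  31  25  24  26  25  25  25  26  32  42  58  73  91 107 118]
 [ 30  28  26  26  28  24  25  26  25  29  27  27  35  47  65  89 108]
 [ 22  24  30  33  35  33  33  31  34  32  32  26  25  31  45  70  94]
 [ 25  33  43  59  65  63  56  54  56  59  54  41  33  27  32  52  79]
 [ 28  44  64  83  96  96  86  82  86  89  82  63  43  29  26  38  64]
 [ 33  51  72  94 110 111 103 100 107 110 103  84  58  39  31  32  52]
 [ 34  50  65  84  97 101 101 105 115 119 114  98  79  65  54  41  45]
 [ 30  41  52  65  77  86  91  98 109 114 113 105 100  95  80  58  46]
 [ 28  28  34  48  64  74  83  91  97  99  98  99 105 104  88  63  45]
 [ 26  25  28  37  54  66  73  76  78  78  76  81  89  90  75  51  45]
 [ 24  27  26  33  42  52  58  59  56  54  51  57  63  62  51  40  45]
 [ 27  24  24  27  32  36  40  41  39  35  34  33  38  38  32  32  49]
 [ 26  24  25  26  28  26  26  29  27  29  25  29  27  28  25  37
[... 2384 characters left out ...]
5 122 138 145 146 148 146 145 146 124 125 123]
 [ -4 124 123 133 141 143 144 143 143 144 142 125 124]
 [124 122 124 130 136 142 141 142 141 143 143 123 124]
 [124 124 124 124 127 138 139 138 138 140 141 137 123]
 [123 123 124 125 124 131 136 134 136 137 137 134 123]
 [123 123 124 123 124 129 131 130 130 133 133 133 123]
 [124 124 123 123 125 124 126 126 126 129 130 128 125]
 [123 123 124 122 123 124 124 124 123 124 126 122 123]
 [122 124 125 124 124 125 124 123 124 122 124 123 124]
 [124 125 123 122 124 124 126 125 125 124 124 123 124]]
138 41 [ 550.3292387  -306.10865098] [3.03830887 7.43679536] 77.36417484869555
142 31 [ 549.68026794 -306.76403126] [2.95451597 6.96492843] 77.15603153339528
```

Positions from the two views, averaged:
- **Handle bar:** x≈577, z≈52
- **Drawer face:** x≈612
- **Mill axis:** about (548, −307.4)
- **Board centre:** (501, −83.5), top at z≈18

The open fingers don't fit around the bar, since the drawer front is too close. I'll close them and hook behind it instead.

Run:
```python
from h import *
from math import pi
o=[pi,0,pi/2]
print(read_time()); bot.gripper_close(20)
bot.move_pose([597,245.3,130],o); print(read_time(),read_tcp_pos(),read_q(),read_gripper_width())
hit=bot.servo_line([597,245.3,48],feed=80,force_limit=6); print(hit,read_tcp_pos(),read_contact_force())
if not hit:
    hit=bot.servo_line([440,245.3,48],feed=70,force_limit=25); print(hit,read_tcp_pos(),read_contact_force(),read_time())
    bot.servo_line([446,245.3,48],feed=60); bot.servo_line([446,245.3,180],feed=200)
    bot.move_pose([400,60,300],o); print(read_time())
    for n in("top","scene"): s=snapshot(n); save(s,n+"1"); np.savez(n+"1.npz",f=s["frame"],d=s["depth"])
    a,b=cv2.imread("pics/top1.png"),cv2.imread("pics/scene1.png")
    cv2.imwrite("pics/dr.png",np.hstack([cv2.resize(a[130:290,160:320],(400,400)),cv2.resize(b[150:310,340:500],(400,400))]))
```

```text
0.9
3.5333 [596.66730646 246.24776364 130.2816894 ] [ 2.84261895e-01  5.39009605e-01  1.52760599e+00  4.18132941e-04
  1.07467636e+00 -1.28751919e+00] -0.04725958084840985
False [595.65415241 245.15707395  47.80015184] [-4.8860644  -0.28260102 -2.06670801]
False [440.06140124 245.22705775  47.94642549] [ 1.54947186 -0.1206299   0.3723465 ] 7.1
9.0583
```

View pics/dr.png

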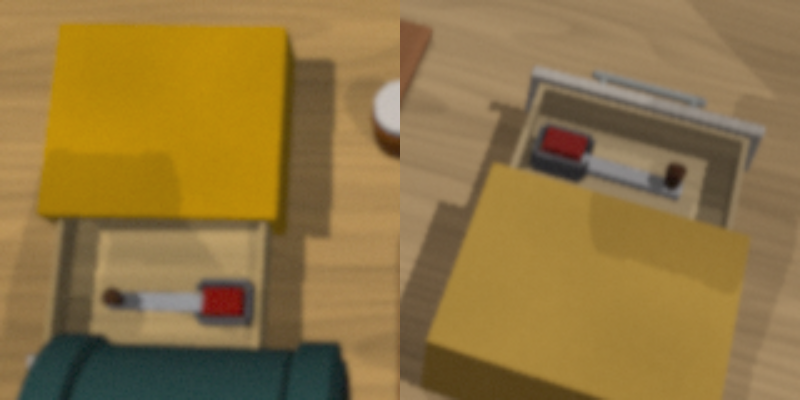

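The drawer is open. In the top crop the hub is at about (222,300) and the knob at (112,297). The arm between them runs along +y.

```bash
cat >> h.py <<'E'
def redmask(s,reg=None):
    h=cv2.cvtColor(s["frame"],cv2.COLOR_RGB2HSV)
    m=(((h[...,0]<8)|(h[...,0]>172))&(h[...,1]>140)&(h[...,2]>50)).astype(np.uint8)
    k,l,st,_=cv2.connectedComponentsWithStats(m)
    return l,st
def tri(a,pa,b,pb):
    def L(s,p):
        R=np.asarray(s["R"]); r=R.T@np.array([(p[0]-s["cx"])/s["fx"],(p[1]-s["cy"])/s["fy"],1]); return -R.T@s["t"],r/np.linalg.norm(r)
    (C1,r1),(C2,r2)=L(a,pa),L(b,pb); A=np.stack([r1,-r2],1); k=np.linalg.lstsq(A,C2-C1,rcond=None)[0]
    p,q=C1+k[0]*r1,C2+k[1]*r2; return (p+q)/2,np.linalg.norm(p-q)
E
python3 - <<'E'
from h import *
t,s=avgd()
cen={}
for n,c in(("top",t),("scene",s)):
    z=np.load(n+"1.npz"); c["frame"],c["depth"]=z["f"],z["d"]; P=pts(c); l,st=redmask(c)
    for i in range(1,len(st)):
        if st[i,4]>40:
            q=P[l==i]; print(n,st[i],q.mean(0).round(1),np.percentile(q[:,2],[10,50,90]).round(1))
            if np.hypot(*(q.mean(0)[:2]-[530,190]))<80:
                top=(l==i)&(P[...,2]>np.median(q[:,2])-4); vv,uu=np.nonzero(top); cen[n]=(uu.mean(),vv.mean())
                print("  hub",cv2.minAreaRect(P[top][:,:2].astype(np.float32)))
    reg=(P[...,0]>470)&(P[...,0]<615)&(P[...,1]>130)&(P[...,1]<360)
    k=reg&(P[...,2]>54)&(P[...,1]>250)&(P[...,1]<340)&(c["frame"].max(-1)<90); q=P[k]
    if len(q): print("knob",len(q),q.mean(0))
    g=c["frame"].astype(int); grey=reg&(P[...,2]<42)&(P[...,2]>28)&(P[...,1]>225)&(P[...,1]<275)
    q=P[grey]; print("arm",len(q),np.percentile(q[:,2],[10,50,90]),cv2.minAreaRect(q[:,:2].astype(np.float32)))
    f=(P[...,1]>150)&(P[...,1]<340)&(P[...,2]>70)&(P[...,0]<520)&(P[...,0]>400)&(P[...,2]<90); q=P[f]
    if len(q): print("front",len(q),np.percentile(q[:,0],[2,50,98]))
    fl=reg&(abs(P[...,1]-300)<10)&(abs(P[...,0]-575)<25); print("floor",np.median(P[fl][:,2]))
print(tri(t,cen["top"],s,cen["scene"]))
E
```

```text
top [241 245  17  11 171] [538.1 172.5  62.9] [54.3 57.3 59.9]
  hub ((490.4261474609375, 78.6335220336914), (262.5326843261719, 41.34136962890625), 62.99214553833008)
knob 36 [540.73513563 292.73331657  64.25475495]
arm 136 [31.96619047 35.43007293 38.0297561 ] ((546.7710571289062, 248.01161193847656), (50.65147399902344, 80.0649642944336), 71.38331604003906)
floor 24.33812657541824
scene [195 178   7   8  44] [ 694.1 -364.2  101.7] [ 96.8 102.2 104.2]
scene [397 201  18  13 152] [547.1 176.6  59.7] [51.  54.  56.3]
  hub ((957.664306640625, 188.9982452392578), (867.44189453125, 43.44355773925781), 1.650080680847168)
knob 118 [505.7009953  294.10711742  58.99804973]
arm 176 [29.22847737 32.45754494 37.21068399] ((515.8941650390625, 250.05006408691406), (73.63542938232422, 49.63075637817383), 0.2404681146144867)
front 367 [461.29741898 472.67818695 479.41607267]
floor 22.42793749260055
(array([539.86185352, 175.95505671,  51.72619824]), np.float64(1.5137599582029526))
```

Run:
```python
from h import *
from math import pi
t,s=avgd(); C=[]
for n,c in(("top",t),("scene",s)):
    c["frame"]=np.load(n+"1.npz")["f"]; l,st=redmask(c); i=1+np.argmax(st[1:,4])
    vv,uu=np.nonzero(l==i); p=ray(c,uu.mean(),vv.mean(),56); C.append(p); print(n,p.round(1))
hub=np.mean(C,0); x,y=hub[0],hub[1]+60; print("arm grasp",x,y)
assert abs(x-541)<5 and abs(y-234)<6
o=[pi,0,0]; bot.release()
bot.move_pose([x,y,150],o); print(read_time())
hit=bot.servo_line([x,y,40],feed=90,force_limit=8); print(hit,read_tcp_pos(),read_contact_force())
if not hit:
    bot.gripper_close(80); print("w",read_gripper_width(),read_contact_force())
    bot.servo_line([x,y,190],feed=120); print("w",read_gripper_width(),read_tcp_pos(),read_contact_force(),read_wrist_torque(),read_time())
    for n in("top","scene"): q=snapshot(n); save(q,n+"2"); np.savez(n+"2.npz",f=q["frame"],d=q["depth"])
    a,b=cv2.imread("pics/top2.png"),cv2.imread("pics/scene2.png")
    cv2.imwrite("pics/lift.png",np.hstack([cv2.resize(a[130:290,160:320],(400,400)),cv2.resize(b[120:280,340:500],(400,400))]))
```

```text
top [539.  173.9  56. ]
scene [543.8 176.5  56. ]
arm grasp 541.3973949211822 235.20853831279803
11.7917
False [541.89262134 235.37144403  40.60189314] [-0.55383908 -0.70959576  0.57576982]
w 17.27667079138494 [-1.32231839 -0.94990308  5.02641262]
w 17.615410745086617 [540.75340575 235.00048773 189.08284131] [-0.17204968  0.04149401 -3.12050324] [0.12977231 0.03560313 0.02299426] 15.1917
```

View pics/lift.png

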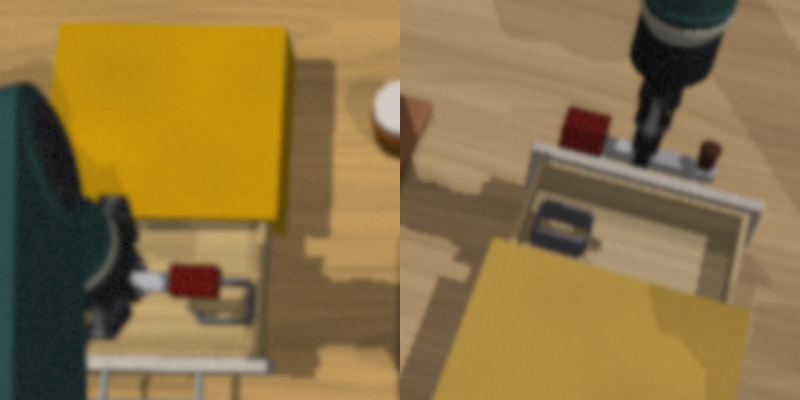

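The crank is out of the drawer and held by its arm, hanging level (hub at (193,282) in the top crop). The force reads 3.1 N down, which matches its weight. Next I lay it on the board.

Run:
```python
from h import *
from math import pi
o=[pi,0,-pi/2]; x,y=506,-83.5
bot.move_pose([x,y,110],o); print(read_time(),read_q())
bot.servo_line([x,y,52],feed=100)
hit=bot.servo_line([x,y,34.5],feed=25,force_limit=4); print(hit,read_tcp_pos(),read_contact_force(),read_time())
bot.release(); bot.servo_line([x,y,150],feed=200); 
bot.move_pose([400,150,300],[pi,0,-pi/4]); print(read_time())
for n in("top","scene"): q=snapshot(n); save(q,n+"3"); np.savez(n+"3.npz",f=q["frame"],d=q["depth"])
a,b=cv2.imread("pics/top3.png"),cv2.imread("pics/scene3.png")
cv2.imwrite("pics/lay.png",np.hstack([cv2.resize(a[200:340,280:420],(400,400)),cv2.resize(b[110:250,250:390],(400,400))]))
t,s=avgd(); C=[]
for n,c in(("top",t),("scene",s)):
    c["frame"]=np.load(n+"3.npz")["f"]; c["depth"]=np.load(n+"3.npz")["d"];l,st=redmask(c); P=pts(c)
    for i in range(1,len(st)):
        if st[i,4]<40: continue
        vv,uu=np.nonzero(l==i); p=ray(c,uu.mean(),vv.mean(),52)
        w=np.array([ray(c,u,v,52)[:2] for u,v in zip(uu,vv)],np.float32)
        print(n,st[i,4],p.round(1),cv2.minAreaRect(w),"z",np.median(P[l==i][:,2]))
    k=(P[...,2]>45)&(P[...,2]<75)&(abs(P[...,0]-566)<25)&(abs(P[...,1]+83)<30); q=P[k]; print("knob",len(q),q.mean(0) if len(q) else 0)
    k=(P[...,2]>25)&(P[...,2]<36)&(abs(P[...,0]-510)<35)&(abs(P[...,1]+83)<30); q=P[k]
    if len(q)>5:
        ev,E=np.linalg.eigh(np.cov(q[:,:2].T)); print("arm",len(q),q.mean(0),np.degrees(np.arctan(E[1,1]/E[0,1])))
```

```text
16.5417 [-2.97360915e-01  4.09719925e-01  1.84544793e+00  4.21222897e-04
  8.85548227e-01  1.27168150e+00]
True [505.88453821 -83.49947563  36.46127958] [ 0.06510293 -0.2993694   6.120566  ] 17.8833
20.4083
top 178 [446.1 -82.1  52. ] ((445.6588439941406, -81.85043334960938), (31.129865646362305, 43.575233459472656), 85.5422592163086) z 53.89675900775252
knob 50 [567.22511909 -82.99586207  60.50289001]
arm 177 [509.70080653 -82.45955454  31.80935582] 0.21211026135106018
scene 180 [458.7 -77.   52. ] ((460.640869140625, -77.037109375), (40.8170051574707, 68.361572265625), 87.15482330322266) z 48.09767693446858
scene 46 [ 655.6 -396.3   52. ] ((655.8309936523438, -397.0312805175781), (28.96481704711914, 16.90900230407715), 29.45775032043457) z 102.35243563080596
knob 46 [570.81901421 -81.94890743  54.98530902]
arm 101 [507.88716215 -81.13778309  28.39144747] 1.135409548563166
```

View pics/lay.png

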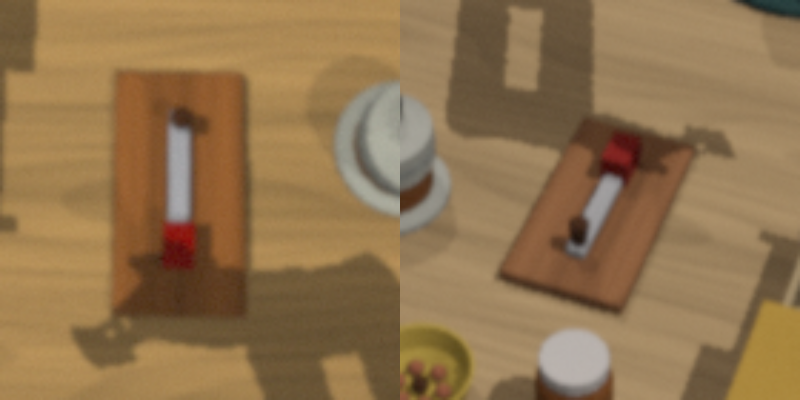

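The crank lies flat on the board with its yaw at about 0°, hub at about (447,−83). Next I grip the hub, hover over the mill and look. The teeth angle comes from the tooth-top points only.

Run:
```python
from h import *
from math import pi
t,s=avgd()
# teeth line from tooth-top points
for n,c,U,V,lo,hi,ctr in(("top",t,slice(426,443),slice(238,251),146.3,149.3,(546.6,-307.9)),("scene",s,slice(233,246),slice(136,151),143.2,146.2,(549.7,-306.8))):
    q=P=pts(c)[V,U].reshape(-1,3); q=q[(q[:,2]>lo)&(q[:,2]<hi)][:,:2]-ctr; r=np.hypot(*q.T); q=q[(r>8.5)&(r<18)]
    a=q[q[:,1]>0].mean(0); b=q[q[:,1]<=0].mean(0); d=a-b; ev,E=np.linalg.eigh(np.cov(q.T))
    print(n,len(q),(a+b)/2+ctr,d,np.degrees(np.arctan2(d[1],d[0])),np.degrees(np.arctan2(E[1,1],E[0,1]))%180)
o=[pi,0,-pi/2]; x,y=447,-83.5
bot.move_pose([x,y,120],o)
hit=bot.servo_line([x,y,38],feed=90,force_limit=8); print(hit,read_tcp_pos())
if not hit:
    bot.gripper_close(80); print("w",read_gripper_width(),read_contact_force())
    bot.servo_line([x,y,150],feed=120); print(read_gripper_width(),read_contact_force(),read_wrist_torque())
    bot.servo_line([x,y,210],feed=200)
    yaw=np.radians(73-90); bot.move_pose([548,-308.3,182],[pi,0,yaw]); bot.hold(.2)
    print(read_time(),read_tcp_pos(),read_q(),read_orientation())
    for n in("top","scene"):
        L=[snapshot(n) for _ in range(3)]; save(L[0],n+"4"); np.savez(n+"4.npz",f=L[0]["frame"],d=np.median([l["depth"] for l in L],0))
    a,b=cv2.imread("pics/top4.png"),cv2.imread("pics/scene4.png")
    cv2.imwrite("pics/hover.png",np.hstack([cv2.resize(a[190:310,360:480],(400,400)),cv2.resize(b[80:200,190:310],(400,400))]))
```

```text
top 12 [ 547.16115663 -308.26135154] [ 7.28960655 22.10946936] 71.75234450652192 72.13695689722077
scene 3 [nan nan] [nan nan] nan 44.57212934977241
False [447.40717705 -83.55837249  38.39898733]
w 28.784331418959514 [-0.6655807   0.95489029  5.76913782]
28.97813690281814 [-0.45376734  0.20959018 -2.69052428] [ 0.01445754  0.09005025 -0.00816604]
26.5917 [ 547.92820047 -307.64062635  182.10438478] [-6.21484261e-01  4.61064933e-01  1.52042891e+00  3.25332697e-05
  1.16018733e+00 -3.25141812e-01] [-3.14153611e+00  7.43545945e-05 -2.96355435e-01]<stdin>:7: RuntimeWarning: Mean of empty slice.
  ret = um.true_divide(
```

View pics/hover.png

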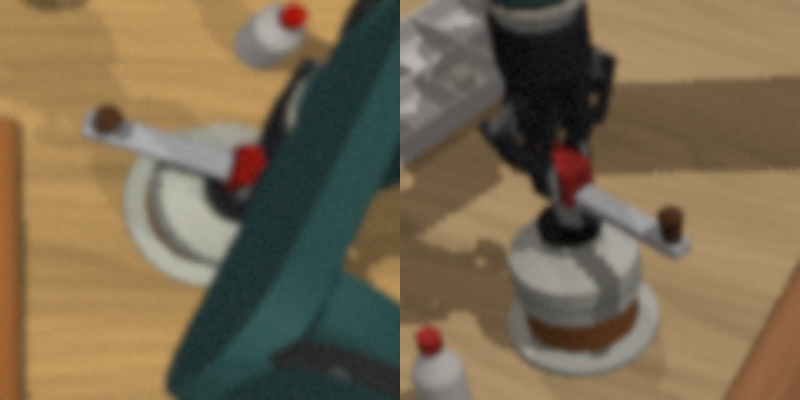

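The crank hangs over the mill, its arm pointing up-left in the top view towards the knob at (107,120). The hub is partly hidden by the gripper. I'll compare the arm line with the mill axis in each camera.

Run:
```python
from h import *
t,s=avgd()
for n,c,b,ctr in(("top",t,2,(547.0,-308.2)),("scene",s,-2,(549.6,-306.7))):
    z=np.load(n+"4.npz"); c["frame"],c["depth"]=z["f"],z["d"]; P=pts(c); ctr=np.array(ctr)
    d=np.array([np.cos(np.radians(73)),np.sin(np.radians(73))]); nrm=np.array([-d[1],d[0]])
    r=P[...,:2]-ctr; L=r@d; W=r@nrm; Z=P[...,2]
    k=(abs(W)<20)&(L>34)&(L<100)&(abs(Z-174-b)<4)
    f=np.polyfit(L[k],W[k],1)   # centre line of arm top
    e=[(W[k&(abs(L-x)<6)].min()+W[k&(abs(L-x)<6)].max())/2 for x in(50,65,80,95)]
    print(n,k.sum(),"line yaw",73+np.degrees(np.arctan(f[0])),"W at axis",f[1],"W at 70",np.polyval(f,70),"mid-edges",np.round(e,1),"z",np.median(Z[k]))
    a=(abs(W)<18)&(L>100)&(L<150)&(abs(Z-174-b)<4); print(" end L",np.sort(L[a])[-6:].round(1))
    kn=(abs(W)<25)&(L>95)&(L<150)&(abs(Z-204-b)<4); print(" knob top",kn.sum(),L[kn].mean(),W[kn].mean(),np.ptp(L[kn]),np.median(Z[kn]))
    rd=(abs(W)<22)&(L>5)&(L<40)&(abs(Z-196-b)<4); print(" hub top L max",np.sort(L[rd])[-5:].round(1))
```

```text
top 222 line yaw 72.99958706579685 W at axis -1.2745971218401853 W at 70 -1.2751016161409339 mid-edges [-1.2 -1.9 -1.4 -1.8] z 175.37632889684033
 end L [131.5 131.8 132.1 132.4 132.6 133.1]
 knob top 57 121.09545871157266 -0.9357404081803085 18.20260909577229 204.3975183267459
 hub top L max [23.  23.1 23.3 23.5 23.5]
scene 132 line yaw 72.92785211388444 W at axis -1.033214636504747 W at 70 -1.1213599543683088 mid-edges [-0.5 -1.2 -0.  -0.6] z 171.35262588903322
 end L [129.7 130.  130.3 130.6 131.2 131.6]
 knob top 34 120.36661702600051 -1.8909207052710884 16.308285229143607 200.49372122835757
 hub top L max [21.3 21.7 21.9 22.  22.2]
```

Both cameras agree: the arm line is 1.2 mm to one side of the shaft axis, the length is right within about 0.5 mm, and the yaw is within 1° of the teeth. I'll correct for that and lower under a force limit.

Run:
```python
from h import *
from math import pi
yaw=np.radians(72.5-90); x,y=546.8,-308.0; o=[pi,0,yaw]
bot.servo_line([x,y,174],feed=60,frame=o); bot.hold(.2); print(read_tcp_pos(),read_contact_force())
hit=bot.servo_line([x,y,145],feed=20,force_limit=8); print(hit,read_tcp_pos(),read_contact_force(),read_wrist_torque(),read_time())
```

```text
[ 546.89671169 -308.09820535  174.06554875] [ 0.5340627   0.3205485  -3.30849896]
True [ 546.72435007 -307.98676635  146.42872392] [-1.16657155  0.34030395  5.39418354] [-0.01894785  0.02792915 -0.01121719] 28.75
```

It slid all the way down with no side load and stopped at 146.4, where 146.4 would be fully home. I'll release, back away and check.

Run:
```python
from h import *
from math import pi
bot.servo_line([546.8,-308,145],feed=20,force_limit=8)
bot.release(); bot.hold(.2); print(read_tcp_pos())
p=[546.8,-308,260]; bot.servo_line(p,feed=120)
bot.move_pose([400,150,330],[pi,0,-.3]); bot.hold(.2); print(read_time(),read_contact_force())
t,s=avgd()
for n,c,b,ctr in(("top",t,2,(547.0,-308.2)),("scene",s,-2,(549.6,-306.7))):
    L=[snapshot(n) for _ in range(3)]; c["frame"]=L[0]["frame"]; c["depth"]=np.median([l["depth"] for l in L],0); save(c,n+"5"); P=pts(c)
    l,st=redmask(c); r=np.hypot(P[...,0]-ctr[0],P[...,1]-ctr[1]); k=(r<30)&(l>0); print(n,"hub top z (160 expected)",np.percentile(P[k][:,2],[50,90])-b)
    d=np.array([np.cos(np.radians(72.5)),np.sin(np.radians(72.5))]); q=P[...,:2]-ctr; A=q@d; W=q@[-d[1],d[0]]
    k=(abs(W)<20)&(A>34)&(A<100)&(abs(P[...,2]-138-b)<4); 
    for x in(45,90): kk=k&(abs(A-x)<10); print("  arm top z (138) at",x,np.median(P[kk][:,2])-b,"W",W[kk].mean())
a,b=cv2.imread("pics/top5.png"),cv2.imread("pics/scene5.png")
cv2.imwrite("pics/end.png",np.hstack([cv2.resize(a[130:330,160:480],(480,300)),cv2.resize(b[100:220,180:300],(300,300))]))
```

```text
[ 546.77432775 -308.01070259  144.96410222]
32.8667 [0.29843817 0.02711149 1.00972335]
top hub top z (160 expected) [159.3474288  160.82403962]
  arm top z (138) at 45 137.9768118944004 W -0.44811691104298795
  arm top z (138) at 90 137.7871587363131 W -0.0497419721750798
scene hub top z (160 expected) [157.47533915 160.67796645]
  arm top z (138) at 45 137.47476782368292 W -0.12080134650554797
  arm top z (138) at 90 137.57851357214577 W -0.5181582272238098
```

View pics/end.png

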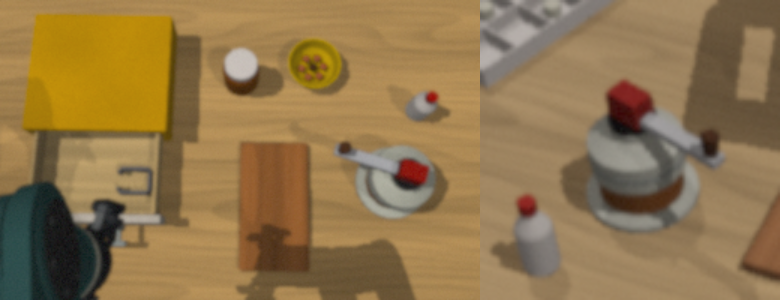

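The crank is level and down on the shoulder (hub at about (413,172) of the picture). The drawer is still open, and the bowl, jar and bottle look unmoved. The arm is clear, so I'm handing in.

```bash
python3 -c "
from bench import *
bot.finish_job(); print(read_time())"
```

```text
the job is handed in; nothing more can be done
the job is handed in; nothing more can be done
```

The crank is fully home on the mill shaft and released, and I handed the job in after about 33 s of robot time (limit 67 s).

**What I did:**
- I hooked the drawer open with closed fingers, because the open gripper did not fit behind the handle.
- I lifted the crank by its arm, laid it flat on the board and let go.
- I took it again by the hub, turned it to about 72.5° to match the teeth, and slid it down under a force limit.

**Last checks:**
- **Fit:** the descent stopped at TCP height 146.4 mm, where about 146.4 mm means fully home, with about 1 N of side force. After release, the arm top read 137.5–138.0 mm (138 expected) at both ends, so the crank sits level. The hub top read about 160 mm in both views, as expected.
- **Drawer:** I measured it about 150 mm open after the pull. The last picture shows it still open, but I did not measure it again.
- **Bystanders:** the bowl, jar and bottle look unmoved in the last picture. I checked them by eye only.

**Disagreements:**
- The two cameras differed by about 4 mm in height and up to 3 mm sideways at the mill. I averaged the heights and lined the crank up with the shaft within each view.
- The teeth angle came from the top view alone (about 72°), because the scene view had too few tooth points. A rougher fit of the scene view's stub points gave about 77°, and the fit itself bore out 72.5°.

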